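# Put a fan on the sloping rest and set the inspection lamp over it

### The arm

A 6-joint arm with a two-finger parallel gripper is mounted at the origin on a cart in front of the work surface, level with it; the furniture and walls round the work are solid. World frame = base frame: x ahead of the robot, y to its left, z up, the work surface at z = 0. Lengths are in m, angles in degrees, forces in N, time in s.
With the tool pointing down it reaches from about 0.375 to 0.75 m from the base axis. Payload 9 kg.
Tool frame: the origin (TCP) lies where the fingers leave the gripper's body, on its centre line; the fingertips stand 73 mm ahead of it and the grasp point (between the pads) lies 54 mm ahead of it (robot.tip_reach is the distance from the TCP to the fingertips, in m); z points along the fingers, y is the line along which they close (so a half turn about z gives the same grasp; the last joint's range is limited). The gripper opens to 85 mm and grips with 20 to 120 N. Pads are 22 mm wide; open, the fingers measure 114 mm over their backs; the gripper's body (76 mm by 85 mm) begins 54 mm behind the grasp point. The pads swing forward as they close: fully open they stand 13 mm farther back than shut.
Start: joints at [54.62, 5.964, 5.575, 89.605, 0, 77.527], TCP at [0.234, 0.553, 0.304] pointing down, gripper open.
Joint ranges: [-171.21, 171.21], [-48.23, 106.86], [-62.78, 66.21], [-105.2, 120.99], [-86.42, 89.51], [-180, 180]. Speed limits (degrees/s): [127.2, 127.2, 147.25, 180, 180, 180].

### API

Orientations are given as [roll, pitch, yaw] about the fixed x, y, z axes, in that order (R = Rz(yaw) Ry(pitch) Rx(roll)).
In Python, from plant import robot gives the robot as it stands. Calls block until the motion is done:
- robot.move_pose(position, orientation): joint-space move of the TCP to a pose.
- robot.line_to(position, vel=0.15, rotation=None, guard=None): straight line of the TCP; rotation=None keeps the orientation; vel is the mean speed in m/s. With guard (N) it stops when the force on the tool has changed by that much, and returns True; else False.
- robot.goto_joints(angles): joint-space move.
- robot.set_gripper(opening): finger opening in m; the grip force is fixed at half the most; returns when the fingers have stopped.
- robot.pause(seconds).
- robot.ik(position, orientation): joint angles nearest the present ones, or None.
- robot.observe(): the state.
- robot.grab_frame(name): name is "scene" or "side" or "wrist"; returns the picture (480x640x3 uint8, blue, green, red); there is no depth.
- robot.get_calibration(name): a dict with "vertical_fov" (degrees; the focal length in pixels is half the picture's height over the tangent of half this angle, whatever the lens; pixels are square), "cx", "cy" (the principal point, pixels), "k1" (the pictures are not rectified: a ray, as slopes to the right and down, at radius r is drawn at 1 + k1 r^2 times it, then the intrinsics apply), "rvec" (rotation vector, rad) and "tvec" (3), from world to camera coordinates, as OpenCV has them. Camera axes: x right, y down, z forward; pixel columns grow to the right and rows downward; lengths in m; the calibration is good to about 2 mm. A picture is of the moment at which its call begins: read the wrist's pose just before it. get_calibration takes no time and is no camera call; for the wrist camera it gives the pose at the moment of the call.
A pose or a line that the arm cannot do raises robot.IKError and nothing moves.
- robot.job_done(): hands the job in; it is judged then, once.
The state is a dict: "time": time; "q": joint angles; "qvel": joint speeds; "joint_torque": joint torques, N m; "tool_pos": TCP position; "tcp_rot": TCP orientation; "ft_force": force on the tool from outside, world axes, zero at the start; "torque": the same for the moment, N m; "gripper_width": finger opening in m; "gripper_force": force on a finger pad.
Only numpy, scipy, OpenCV 4.12 (cv2) and the standard library are available. Lean on these libraries where they do the work, as an engineer would, in place of code of your own. Each camera call takes 0.05 s, during which the arm holds its last target. There are 200 camera calls.

### The job

Lay the small square fan flat on the sloping rest of the inspection stand, in the middle of its plate and down against the rest's low lip, and let go. Then swing the stand's lamp arm until the lamp head is straight above the fan, tilt the head so that it is parallel to the fan's face, and let go. Leave the battery, the solder spool and the wick reel where they are.

Things in the scene. Friction and masses are not known exactly. Their poses are not given: they have to be found in the camera images.
- fan_centre (a point): centre of the loose black square fan, 50 x 50 x 15 mm, solid as a box, about 35 g, lying flat on the bench (this point 7.5 mm up). z: normal to its large faces; x, y: along its edges. Battery and solder spool stand by its +x and -x sides (either one on either side), centres about 60 mm off, so fingers have room only at its y sides.
- stand_post (a point): point on the upright post axis (post 16 mm thick, 220 mm tall, grey round foot 104 mm across, fixed to the bench) at the height of the lamp arm, 190 mm above the bench; z up, -x is the direction both arms point at joint value 0
- rest_seat (a point): where the fan's centre belongs on the clamped tilting rest (lower arm): 7.5 mm above the middle of the plate's upper face. x: along the arm to the post; z: plate normal; +y: down the slope. Aluminium plate 46 (x) by 60 (y) by 5 mm; lip on the low +y edge, 4 mm thick, 8.5 mm high, inner face 28 mm from here: a fan against the lip lies at y = +3 mm. Plate's pivot is 140 mm from the post axis.
- rest_arm (a joint): swing of the clamped lower arm about the post, rad, positive anticlockwise from above; 0 = along the stand's -x; does not move
- rest_plate (a joint): slope of the clamped rest, rad, 0 = level; positive leans its normal to the stand's +y side (the robot's left); does not move
- lamp_arm (a joint): swing of the upper (lamp) arm about the post, rad, positive anticlockwise from above (lamp goes to the robot's right); 0 = along the stand's -x; range -1.2 to 1.4; held by friction of 0.35 N m, stays where it is left
- lamp_head (a joint): tilt of the lamp head about the arm's long axis, rad, 0 = level; same sense as rest_plate; range -1 to 1; held by friction of 0.06 N m, stays where it is left
- lamp_centre (a point): centre of the lamp head, a round grey disc 84 mm across and 20 mm thick with ribs on top and a white face below, at the end of the upper arm, on its tilt axis, 140 mm from the post axis, 190 mm above the bench. x lies along the arm towards the post, z is the normal of the disc
- lamp_tab (a point): grip point on the lamp head's tab: black upright plate 10 mm thick (y), 26 mm wide (x), on the head's outer rim 61 mm outward of lamp_centre; tilts with the head; reaches from 5 mm below to 40 mm above the tilt axis along the head's z, this point 25 mm above it. Axes as lamp_centre. Gripped across its thickness it serves to swing the arm and to tilt the head.
- battery_centre (a point): centre of the loose block battery, 26 x 47 x 17 mm, beside the fan; to be left alone
- spool_centre (a point): centre of the loose solder spool, 56 mm across, 45 mm tall, beside the fan; to be left alone
- reel_centre (a point): centre of the loose flat round wick reel, 49 mm across, 10 mm tall, near the stand's foot; to be left alone
There are look-alikes about, which are no part of the job. Leave any green or purple look-alike of the part that bears fan_centre alone.

How it is judged:
By the outcome, as a careful person would: the job done as asked, in the order asked, and still so for the second after the job is handed in, with the robot touching nothing.
It also fails if it takes over 51 s, if anything falls off the work surface, if the arm or the gripper's body presses on something with over 40 N, if the wrist force passes 120 N, or if a joint passes its speed limit or range.

## Working session

There is one attempt and no reset: what is moved stays moved. The work goes in short steps, each a Python script; the robot and the scene stay as the last script left them, time stands still between calls to the robot, and variables do not carry over. Pictures are saved under pics/ and viewed, at most 10 in all, crops included, and the job is handed in when it is done.

```bash
mkdir -p pics; ls; python3 - <<'E'
from plant import robot
import cv2
for n in("scene","side","wrist"):
    c=robot.get_calibration(n);print(n,c)
    cv2.imwrite(f"pics/{n}0.png",robot.grab_frame(n))
print(robot.observe())
E
```

```text
pics
scene {'vertical_fov': 44.23875249760417, 'cx': 314.5835500836548, 'cy': 242.00201610548862, 'k1': -0.1815646113171888, 'rvec': array([ 2.14547434, -1.26409654,  0.45885289]), 'tvec': array([-0.03544315,  0.54931785,  0.75713701])}
side {'vertical_fov': 44.06019890007263, 'cx': 327.26303315662307, 'cy': 237.9447849508365, 'k1': -0.0633083407406106, 'rvec': array([ 0.1886272 , -2.57292106,  1.60404869]), 'tvec': array([0.54460945, 0.05214907, 1.3546894 ])}
wrist {'vertical_fov': 69.31239242857771, 'cx': 320.8952919936059, 'cy': 236.08716719537978, 'k1': 0.014759449415383888, 'rvec': array([-2.3816208 , -1.58031708, -0.25660768]), 'tvec': array([-0.6000492 , -0.04130332,  0.38234732])}
{'time': 0.15, 'q': array([5.46190530e+01, 5.99217253e+00, 5.53850649e+00, 8.96048266e+01,
       4.67830970e-04, 7.75276745e+01]), 'qvel': array([-0.08947209, -0.07358338,  0.25738674,  0.15934831,  0.00831778,
       -0.02210525]), 'joint_torque': array([ 1.77181537e-03, -5.57358170e+01,  5.04006064e+01,  1.27169248e-02,
       -3.75788522e-04, -1.15016067e-05]), 'tool_pos': array([0.23343364, 0.55253803, 0.30329812]), 'tcp_rot': array([-1.79942989e+02, -1.30893292e-02,  1.57091372e+02]), 'ft_force': array([ 0.37344924, -0.45380177,  0.1699618 ]), 'torque': array([ 0.03466023, -0.01117968, -0.04561301]), 'gripper_force': 0.0, 'gripper_width': 0.08516735200383711}
```

View pics/scene0.png

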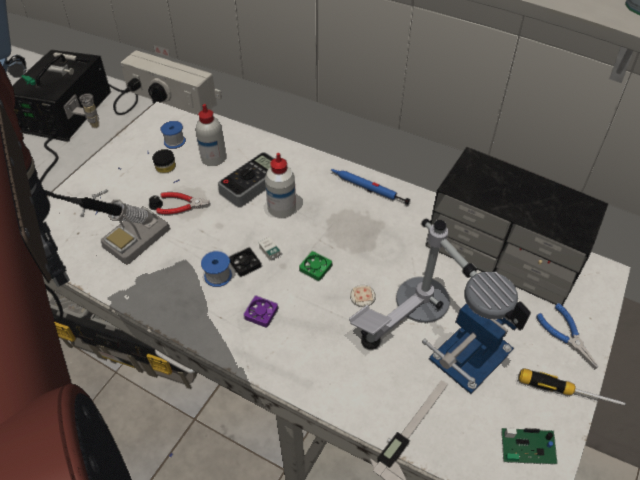

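View pics/side0.png

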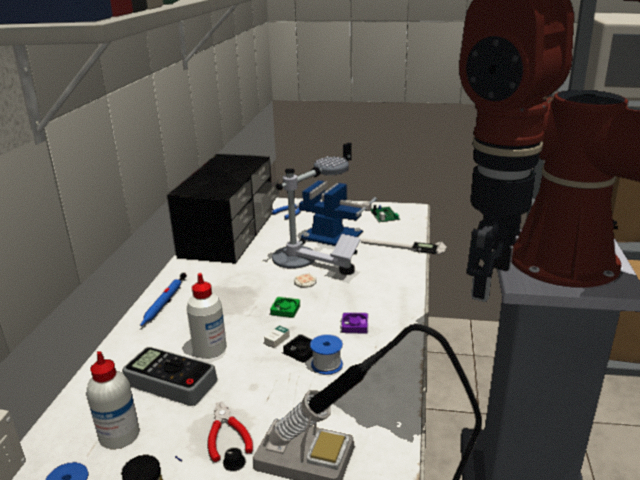

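The scene picture shows the black fan at (245,262), between the blue spool (216,268) and the battery (270,249). The look-alikes are the green fan (316,265) and the purple fan (261,311). The rest plate is at about (372,318), the post top at (437,228), the lamp disc at (491,294), the tab at (520,316) and the reel at (362,296). I choose the black one and will check it from the wrist camera.

```bash
cat > h.py <<'E'
import numpy as np, cv2
from plant import robot
from scipy.spatial.transform import Rotation as Ro
def cam(n):
    c=robot.get_calibration(n); f=240/np.tan(np.radians(c["vertical_fov"]/2))
    return dict(f=f,cx=c["cx"],cy=c["cy"],k1=c["k1"],R=cv2.Rodrigues(np.array(c["rvec"],float))[0],t=np.array(c["tvec"],float))
def args(c):
    return np.array([[c["f"],0,c["cx"]],[0,c["f"],c["cy"]],[0,0,1]]),np.array([c["k1"],0,0,0,0])
def proj(c,P):
    K,d=args(c); return cv2.projectPoints(np.array(P,float).reshape(-1,1,3),cv2.Rodrigues(c["R"])[0],c["t"],K,d)[0].reshape(-1,2)
def ray(c,uv):
    K,d=args(c); s=cv2.undistortPoints(np.array(uv,float).reshape(-1,1,2),K,d)[0,0]
    return -c["R"].T@c["t"], c["R"].T@np.array([s[0],s[1],1])
def atz(c,uv,z):
    o,v=ray(c,uv); return o+v*(z-o[2])/v[2]
def tri(*cu):
    A=np.zeros((3,3));b=np.zeros(3)
    for c,uv in cu:
        o,v=ray(c,uv);v=v/np.linalg.norm(v);M=np.eye(3)-np.outer(v,v);A+=M;b+=M@o
    return np.linalg.solve(A,b)
def snap(name,fn,c=None):
    k=cam(name); im=robot.grab_frame(name); cv2.imwrite("pics/"+fn,im); np.save("pics/"+fn[:-4]+".npy",k,allow_pickle=True); return k,im
E
python3 - <<'E'
from h import *
np.set_printoptions(precision=3,suppress=True)
s=cam("scene");d=cam("side")
for n,a,z in [("fan",(245,262),.015),("spool",(216,262),.045),("bat",(270,249),.017),("green",(316,265),.015),("purple",(261,311),.015),("foot",(422,300),.005),("reel",(362,296),.01),("bottle",(279,160),.13)]: print(n,atz(s,a,z))
for n,a,b in [("fan",(245,262),(298,347)),("posttop",(437,226),(291,171)),("lamp",(491,294),(331,163)),("tab",(520,316),(347,151)),("plate",(372,318),(341,249))]: print(n,tri((s,a),(d,b)))
A=cv2.imread("pics/scene0.png")[205:355,345:545];B=cv2.imread("pics/side0.png")[135:285,265:370]
cv2.imwrite("pics/c1.png",np.hstack([cv2.resize(A,None,fx=4,fy=4,interpolation=2)[:600,:], ])[:, :800]);
E
```

```text
fan [0.525 0.41  0.015]
spool [0.479 0.444 0.045]
bat [0.576 0.383 0.017]
green [0.586 0.283 0.015]
purple [0.441 0.319 0.015]
foot [0.616 0.067 0.005]
reel [0.566 0.171 0.01 ]
bottle [0.709 0.436 0.13 ]
fan [0.534 0.414 0.008]
posttop [0.615 0.07  0.219]
lamp [ 0.545 -0.053  0.197]
tab [ 0.514 -0.106  0.211]
plate [0.499 0.121 0.061]
```

View pics/c1.png

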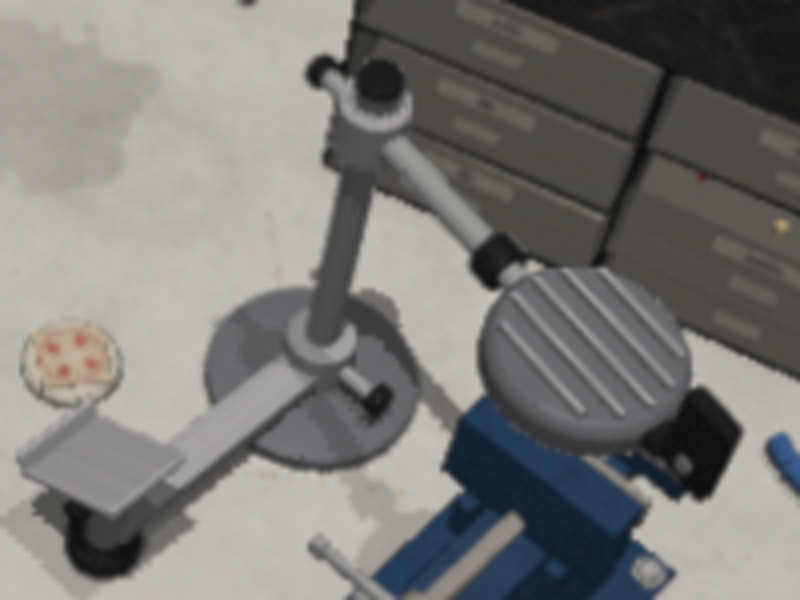

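The crop shows the rest plate with its lip on the upper-left (robot's left) edge and the arm running to the post at (317,345). The lamp arm swings right, and the disc is at (585,355) with the black tab at (700,440). Next are close wrist views of the fan and the stand.

```bash
cat >> h.py <<'E'
np.set_printoptions(precision=4,suppress=True)
def down(yaw): return [180,0,yaw]
def rot(o): return Ro.from_euler("xyz",o,degrees=True).as_matrix()
E
python3 - <<'E'
from h import *
print(robot.tip_reach)
o=robot.observe();c=cam("wrist");T=rot(o["tcp_rot"])
C=-c["R"].T@c["t"]
off=T.T@(C-o["tool_pos"]);print("cam in tool",off,"axes",T.T@c["R"].T)
# fan view
def look(xy,h,yaw,fn):
    R=rot(down(yaw)); p=np.array([*xy,h])-R@np.array([off[0],off[1],0]); 
    try: robot.move_pose(p,down(yaw))
    except robot.IKError as e: print("ik",fn,p);return
    robot.pause(.3); snap("wrist",fn); print(fn,p,robot.observe()["time"])
look((.53,.412),.25,157,"w1.png")
look((.53,.10),.36,157,"w2.png")
E
```

```text
0.0726
cam in tool [ 0.0832  0.001  -0.071 ] axes [[ 0.0004 -0.9475 -0.3198]
 [ 1.      0.0007 -0.0008]
 [ 0.001  -0.3198  0.9475]]
w1.png [0.6062 0.3786 0.25  ] 2.0333
w2.png [0.6062 0.0666 0.36  ] 3.6333
```

View pics/w1.png

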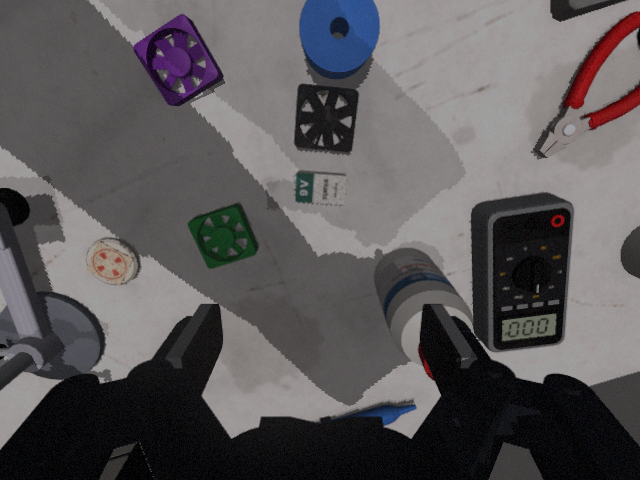

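View pics/w2.png

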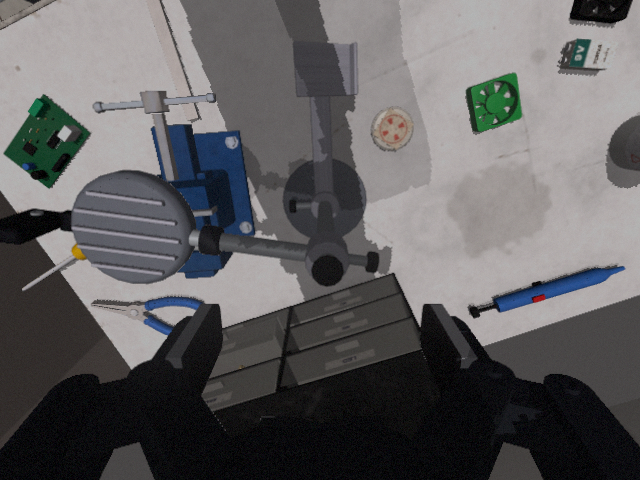

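Picture w1 shows the black fan at (327,118), with the spool above it (340,35) and the battery below it (321,188). This confirms the choice, and the fan's free sides are left and right. Picture w2 shows the rest plate at (327,68) with its lip on the right edge, the arm running down to the post (326,265), and the lamp with its tab at the left (25,225).

```bash
python3 - <<'E'
import cv2,numpy as np
a=cv2.imread("pics/w1.png")[73:173,278:378];b=cv2.imread("pics/w2.png")[25:125,275:375]
f=lambda i:cv2.convertScaleAbs(cv2.resize(i,(400,400),interpolation=cv2.INTER_CUBIC),alpha=1.5,beta=20)
cv2.imwrite("pics/c2.png",np.hstack([f(a),f(b)]))
E
```

```text
(no output)
```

View pics/c2.png

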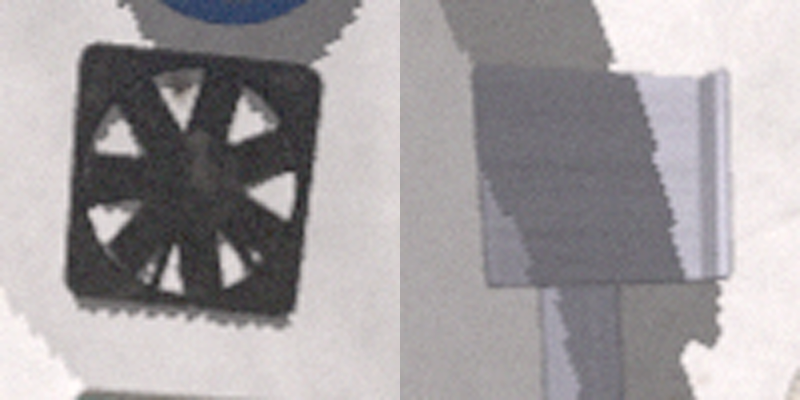

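In c2 (4x crop), the fan's top-face corners are (81,43), (323,69), (294,314) and (67,291). The plate corners are (73,66) and (86,286). The lip's outer top edge runs from (331,68) to (331,279), and its inner root from (303,75) to (297,279). I'll fit models to these.

```bash
cat > fit.py <<'E'
from h import *
from scipy.optimize import least_squares as LS
w1=np.load("pics/w1.npy",allow_pickle=True).item();w2=np.load("pics/w2.npy",allow_pickle=True).item();s=cam("scene")
px=np.array([(81,43),(323,69),(294,314),(67,291)])/4+[278,73]
q=np.array([atz(w1,p,.015)for p in px]);print("fan corners",q[:,:2].tolist());
c0=q.mean(0)[:2]
base=np.array([[-1,-1],[1,-1],[1,1],[-1,1]])*.025
def f(p):
    c,sn=np.cos(p[2]),np.sin(p[2]);return base@np.array([[c,sn],[-sn,c]])+p[:2]
best=min((LS(lambda p:(np.roll(f(p),k,0)-q[:,:2]).ravel(),[*c0,a]) for k in range(4) for a in(0.,.8)) ,key=lambda r:r.cost)
b2=min((LS(lambda p:(np.roll(f(p)[::-1],k,0)-q[:,:2]).ravel(),[*c0,a]) for k in range(4) for a in(0.,.8)) ,key=lambda r:r.cost)
best=min(best,b2,key=lambda r:r.cost)
print("fan",best.x[:2],np.degrees(best.x[2])%90,"res mm",1e3*np.abs(best.fun).max())
print("foot w2",atz(w2,(325,198),.006),"posttop w2",atz(w2,(326,267),.222))
M=np.array([[-23,-30,-7.5],[23,-30,-7.5],[-23,32,1],[23,32,1],[-23,28,-7.5],[23,28,-7.5]])/1e3
pw=np.array([(73,66),(86,286),(331,68),(331,279),(303,75),(297,279)])/4+[275,25]
iS=[0,1,2,3]; ps=np.array([(112,514),(185,460),(20,458),(92,403)])/4+[345,205]
post=np.array([.615,.069])
def pose(p):
    # plate x axis toward post, angle p[3]; slope p[4]: normal leans to +y
    R=Ro.from_euler("z",p[3]).as_matrix()@Ro.from_euler("x",-p[4]).as_matrix()
    return R,p[:3]
def g(p):
    R,t=pose(p);P=M@R.T+t
    x=R[:2,0];d=(p[5:7]-p[:2])@np.array([x/np.linalg.norm(x),]).T
    return np.r_[(proj(w2,P)-pw).ravel(),(proj(s,P[iS])-ps).ravel()*1.3,(d-.140)/.0015,(p[5:]-post)/.002]
r=LS(g,[.49,.125,.07,-.42,.2,*post])
print("rest",r.x,"deg",np.degrees(r.x[3:5]));print("res",r.fun)
x=r.x; u=np.array([np.cos(x[3]),np.sin(x[3])]);n=np.array([-u[1],u[0]])
print("lateral of seat from arm line",(x[:2]-x[5:7])@n)
E
python3 fit.py
```

```text
fan corners [[0.49775527605114, 0.40581381597872046], [0.5213514992580729, 0.4491481483862694], [0.5642405196256812, 0.4261360420165999], [0.5408796736961756, 0.3831894127701927]]
fan [0.5311 0.4161] 61.745744640983744 res mm 0.9735747814765272
foot w2 [0.6175 0.0686 0.006 ] posttop w2 [0.6156 0.0678 0.222 ]
rest [ 0.4912  0.1234  0.0691 -0.3581  0.4611  0.618   0.0679] deg [-20.5186  26.4181]
res [ 0.1274 -0.3611  0.1956 -0.3175 -0.8341  0.5911 -0.4954 -0.0359 -2.0032
  0.4662  0.1856  0.6811 -1.0732  1.379   0.2184 -0.5461 -2.4526 -0.965
 -1.2473 -1.3934 -1.2025  1.5016 -0.562 ]
lateral of seat from arm line 0.007560198236223105
```

```bash
cat >> h.py <<'E'
OFF=np.array([.0832,.001,-.071]);AX=np.array([[0,-.9475,-.3198],[1,0,0],[0,-.3198,.9475]])
def campose(C,v,s):
    "tcp pose with camera at C looking along v, camera right = horizontal, s=+-1"
    v=v/np.linalg.norm(v);r=s*np.cross(v,[0,0,1]);r/=np.linalg.norm(r);d=np.cross(v,r)
    T=np.c_[r,d,v]@AX.T
    return C-T@OFF, Ro.from_matrix(T).as_euler("xyz",degrees=True)
E
python3 - <<'E'
from h import *
S=np.array([.491,.123,.062]);L=np.array([.55,-.05,.2])
for nm,P,a in(("rest",S,-20.5),("lamp",L,60)):
  for da in(0,-25,25):
    u=np.array([np.cos(np.radians(a+da)),np.sin(np.radians(a+da)),0])
    for el in(25,35,45,55):
      for D in(.18,.23):
        v=u*np.cos(np.radians(el))-np.array([0,0,np.sin(np.radians(el))])
        for s in(1,-1):
          p,o=campose(P-D*v,v,s);q=robot.ik(p,o)
          if q is not None: print(nm,da,el,D,s,p,np.array(q).round())
E
```

```text
rest 0 45 0.18 -1 [0.4708 0.1295 0.1626] [  5. -40. -51.  55. -11.  23.]
rest 0 45 0.23 -1 [0.4377 0.1419 0.1979] [  8. -47. -51.  62. -12.  26.]
rest 0 55 0.18 -1 [0.4874 0.1233 0.1647] [  2. -27. -39.  62.  -6.  22.]
rest 0 55 0.23 -1 [0.4606 0.1333 0.2057] [  4. -32. -39.  68.  -7.  23.]
rest -25 25 0.18 1 [0.4204 0.1963 0.0475] [  37.    5.  -58.  -21.  -80. -139.]
rest -25 25 0.18 -1 [0.4522 0.1611 0.1493] [ 23. -29. -50.  48. -42.  60.]
rest -25 25 0.23 1 [0.3886 0.2286 0.0687] [  43.    5.  -47.   27.  -84. -101.]
rest -25 25 0.23 -1 [0.4204 0.1934 0.1704] [ 29. -28. -47.  56. -44.  67.]
rest -25 35 0.18 1 [0.4197 0.197  0.0654] [  36.   -7.  -55.   16.  -72. -117.]
rest -25 35 0.18 -1 [0.4634 0.1497 0.1574] [ 17. -28. -46.  54. -32.  57.]
rest -25 35 0.23 1 [0.391  0.2262 0.0941] [  42.   -5.  -47.   38.  -73. -100.]
rest -25 35 0.23 -1 [0.4347 0.1789 0.1861] [ 22. -29. -43.  61. -33.  63.]
rest -25 45 0.18 1 [0.4212 0.1954 0.0832] [  34.  -15.  -53.   31.  -62. -113.]
rest -25 45 0.18 -1 [0.4754 0.1374 0.1626] [ 11. -25. -40.  60. -22.  54.]
rest -25 45 0.23 1 [0.3964 0.2207
[... 3091 characters left out ...]
494  0.3084] [ -43.   22.   14.  116.   35. -139.]
lamp 25 35 0.18 -1 [ 0.5477 -0.0883  0.2954] [ -36.   11.    4.  104.   31. -126.]
lamp 25 35 0.23 -1 [ 0.5441 -0.1291  0.3241] [ -39.   14.   11.  109.   29. -130.]
lamp 25 45 0.18 -1 [ 0.5491 -0.0712  0.3006] [ -31.    5.    1.   99.   24. -119.]
lamp 25 45 0.23 -1 [ 0.5461 -0.1064  0.3359] [ -34.    7.    8.  104.   23. -122.]
lamp 25 55 0.18 1 [ 0.5407 -0.1449  0.2384] [-44.  28.  11. 114.  39.  36.]
lamp 25 55 0.18 -1 [ 0.5507 -0.0535  0.3027] [ -26.    1.   -1.   94.   15. -111.]
lamp 25 55 0.23 1 [ 0.5382 -0.1735  0.2793] [-46.  29.  17. 120.  37.  34.]
lamp 25 55 0.23 -1 [ 0.5482 -0.0821  0.3437] [ -28.    3.    5.   99.   15. -114.]
```

```bash
python3 - <<'E'
from h import *
S=np.array([.491,.123,.062]);a=np.radians(-29);e=np.radians(45)
v=np.array([np.cos(a)*np.cos(e),np.sin(a)*np.cos(e),-np.sin(e)])
p,o=campose(S-.22*v,v,-1);print(p,o,robot.ik(p,o))
robot.move_pose(p+[0,0,.08],o);robot.line_to(p,vel=.2);robot.pause(.3)
c,im=snap("wrist","w3.png");u=proj(c,[S])[0].astype(int);print(u,robot.observe()["time"])
x,y=np.clip(u-[100,75],0,[440,330]);print("origin",x,y)
cv2.imwrite("pics/c3.png",cv2.convertScaleAbs(cv2.resize(im[y:y+150,x:x+200],(800,600),interpolation=2),alpha=1.4,beta=15))
E
```

```text
[0.4472 0.1461 0.1909] [180.      26.3494 151.    ] [ 10.16   -39.5597 -47.3052  61.2452 -16.2771  36.1221]
[320 233] 5.6333
origin 220 158
```

View pics/c3.png

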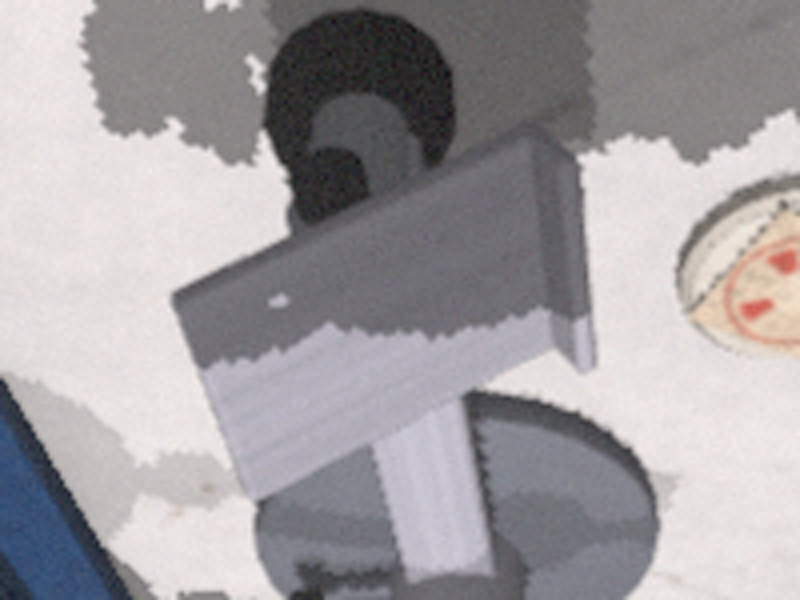

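In c3 (4x crop, image upside down) the plate corners are (177,301) and (253,499). The lip root runs from (539,141) to (553,345), and the lip's outer top edge from (581,163) to (596,368). I'll refit with these added.

```bash
cat >> fit.py <<'E'
w3=np.load("pics/w3.npy",allow_pickle=True).item()
p3=np.array([(177,301),(253,499),(581,163),(596,368),(539,141),(553,345)])/4+[220,158]
def g3(p):
    R,t=pose(p);return np.r_[g(p),(proj(w3,M@R.T+t)-p3).ravel()]
r=LS(g3,r.x,loss="soft_l1");x=r.x
print("W3 rest",x,"deg",np.degrees(x[3:5]));print("res",r.fun)
u=np.array([np.cos(x[3]),np.sin(x[3])]);n=np.array([-u[1],u[0]])
print("lat",(x[:2]-x[5:7])@n); R,t=pose(x);print("fan target",t+R@[0,.003,0])
np.save("rest.npy",x)
E
python3 fit.py|sed -n '/W3/,$p'
```

```text
W3 rest [ 0.4919  0.1237  0.0729 -0.356   0.4697  0.619   0.0683] deg [-20.3984  26.9128]
res [ 0.4568 -0.5473  0.6485  0.1033 -0.0715  0.4024  0.3339  0.2525 -1.3765
  0.3034  0.8869  0.9865 -0.8059 -0.7775  0.4915 -2.7617 -2.2726 -2.7487
 -1.0655 -3.2312 -1.0297  2.0239 -0.3536 -0.9347 -0.4524 -1.3175 -0.4914
  0.0892 -1.1768  0.3747  0.1189 -2.6577 -0.2786 -0.4331  0.819 ]
lat 0.007639943486870163
fan target [0.4929 0.1262 0.0715]
```

```bash
cat > pick.py <<'E'
from h import *
F=np.array([.5311,.4161]);o=down(151.7)
robot.set_gripper(.062)
p=robot.observe()["tool_pos"];
robot.line_to(p+[0,0,.08],vel=.3)
robot.move_pose([*F,.16],o)
robot.line_to([*F,.092],vel=.15)
snap("wrist","w4.png")
hit=robot.line_to([*F,.055],vel=.03,guard=4)
ob=robot.observe();print(hit,ob["tool_pos"],ob["ft_force"],ob["gripper_width"])
z=ob["tool_pos"][2]
if hit:
    robot.line_to([*F,z+.004],vel=.05);robot.set_gripper(.04)
    ob=robot.observe();print(ob["tool_pos"],ob["gripper_width"],ob["gripper_force"],ob["ft_force"])
    robot.line_to([*F,z+.03],vel=.1)
    snap("scene","s4.png")
print(robot.observe()["gripper_width"],robot.observe()["time"])
E
python3 pick.py
python3 - <<'E'
from h import *
x=np.load("rest.npy")
for s in(1,-1):
    R=Ro.from_euler("z",x[3]).as_matrix()@Ro.from_euler("x",-x[4]).as_matrix()
    T=np.c_[s*-R[:,1]*1.0,s*-R[:,0]*-1*-1,-R[:,2]];
    y=s*R[:,0];z=-R[:,2];T=np.c_[np.cross(y,z),y,z]
    o=Ro.from_matrix(T).as_euler("xyz",degrees=True)
    for h in(.06,.11):print(s,o,robot.ik(x[:3]+h*R[:,2],o))
E
```

```text
True [0.5309 0.416  0.0671] [-1.9381 -0.6279  6.709 ] 0.06177450688405923
[0.5312 0.4162 0.0712] 0.048417976665563286 63.74302268028259 [-0.2857  0.7861  2.6723]
0.048239100241046606 10.1833
1 [180.      26.9128  69.6016] [ 12.0226  14.4715  -6.7451  84.0076 -22.4627 125.4613]
1 [180.      26.9128  69.6016] [ 13.8719  15.673   -0.629   89.6498 -21.9658 127.3854]
-1 [-180.      -26.9128 -110.3984] [ 12.0226  14.4715  -6.7451  84.0076 -22.4627 -54.5387]
-1 [-180.      -26.9128 -110.3984] [ 13.8719  15.673   -0.629   89.6498 -21.9658 -52.6146]
```

```bash
cat > place.py <<'E'
from h import *
x=np.load("rest.npy");R=Ro.from_euler("z",x[3]).as_matrix()@Ro.from_euler("x",-x[4]).as_matrix();t=x[:3]
y=R[:,0];z=-R[:,2];o=Ro.from_matrix(np.c_[np.cross(y,z),y,z]).as_euler("xyz",degrees=True)
o2=o*[1,0,1]
P=lambda yy,h:t+R@np.array([0,yy,.0637+h])
loc=lambda:1e3*(R.T@(robot.observe()["tool_pos"]-t)-[0,0,.0637])
p=robot.observe()["tool_pos"]
robot.line_to([p[0],p[1],.24],vel=.35)
robot.move_pose(P(-.003,.07),o)
robot.line_to(P(-.003,.012),vel=.15);robot.pause(.2)
h=robot.line_to(P(-.003,-.010),vel=.02,guard=3)
print("down",h,loc(),robot.observe()["ft_force"])
l=loc()/1e3
if h:
    robot.line_to(P(-.003,l[2]+.0008),vel=.02);robot.pause(.1)
    h2=robot.line_to(P(.012,l[2]+.0008),vel=.02,guard=3)
    print("lip",h2,loc(),robot.observe()["ft_force"])
print(robot.observe()["time"],robot.observe()["gripper_width"]);snap("scene","s5.png")
E
python3 place.py
```

```text
down True [-0.0303 -2.9833  0.4423] [0.1207 2.0484 4.7459]
lip True [-0.1233  3.6123  0.8559] [ 0.2459 -2.5265  3.0655]
14.1083 0.048443013549066216
```

```bash
python3 - <<'E'
exec(open("place.py").read().split("p=robot.obs")[0])
robot.set_gripper(.068)
l=loc()/1e3
robot.line_to(P(l[1],.05),vel=.2)
q=robot.observe()["tool_pos"];robot.line_to([q[0],q[1],.34],vel=.35)
L=np.array([.548,-.053,.2]);a=np.radians(60);e=np.radians(45)
v=np.array([np.cos(a)*np.cos(e),np.sin(a)*np.cos(e),-np.sin(e)])
p,oo=campose(L-.26*v,v,-1);robot.move_pose(p,oo);robot.pause(.3)
c,im=snap("wrist","w6.png");_,sc=snap("scene","s6.png");print(robot.observe()["time"])
A=cv2.resize(im[60:360,130:530],(800,600),interpolation=2)
B=cv2.resize(sc[275:355,345:445],(300,240),interpolation=2)
A[360:,:300]=B
cv2.imwrite("pics/c6.png",cv2.convertScaleAbs(A,alpha=1.4,beta=15))
E
```

```text
19.2333
```

View pics/c6.png

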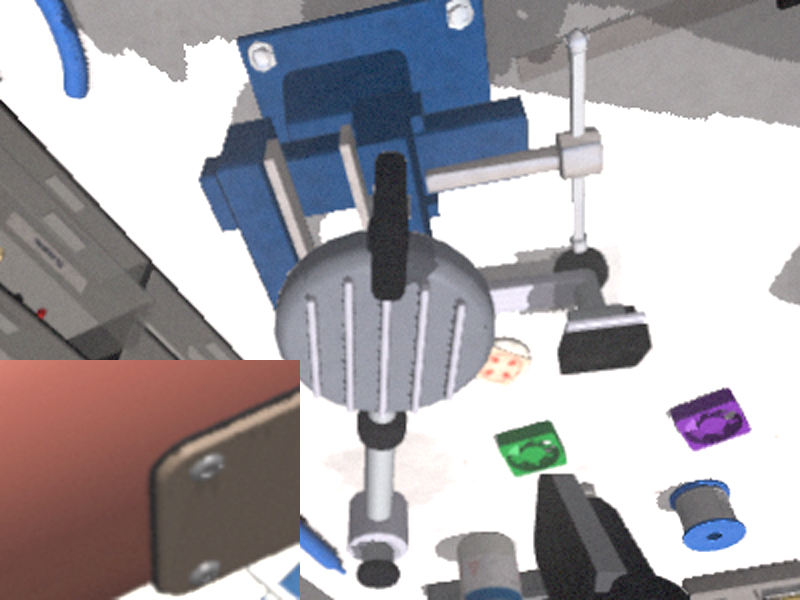

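The c6 picture shows the black fan on the rest at (605,345), with the bare plate strip above it, so the fan sits at the low lip. The lamp's tab runs from (391,157) at its bottom to (388,298) at its top far end, and the middle rib's inner end is at (381,409). The reel, green fan, purple fan and spool are undisturbed. I'll fit the lamp angles.

```bash
cat > lampfit.py <<'E'
from h import *
from scipy.optimize import least_squares as LS
post=np.array([.6175,.0683,.19])
def lampR(th,ti): # x toward post; theta: x axis world angle th ; tilt leans normal to +y
    return Ro.from_euler("z",th).as_matrix()@Ro.from_euler("x",-ti).as_matrix()
def lampC(th): return post-.140*np.array([np.cos(th),np.sin(th),0])
E
python3 - <<'E'
from lampfit import *
c=np.load("pics/w6.npy",allow_pickle=True).item()
M=np.array([[-74,0,-5],[-48,0,40],[38,0,12],[95,0,0]])/1e3
px=np.array([(391,157),(388,298),(381,409),(380,470)])/2+[130,60]
W=np.array([[1,1],[1,1],[1,.2],[1,0]])
f=lambda p:((proj(c,M@lampR(p[0],p[1]).T+lampC(p[0])+[0,0,p[2]])-px)*W).ravel()
r=LS(f,[1.,0,0]);print(np.degrees(r.x[:2]),r.x[2],r.fun,robot.observe()["tcp_rot"])
th,ti=r.x[:2];print(lampC(th)+lampR(th,ti)@[-.061,0,.025])
x=np.load("rest.npy");R=Ro.from_euler("z",x[3]).as_matrix()@Ro.from_euler("x",-x[4]).as_matrix()
F=x[:3]+R@[0,.0033,0.0005];d=post-F;print("fan",F,"target theta",np.degrees(np.arctan2(d[1],d[0])),"r",np.hypot(*d[:2]),"tilt",np.degrees(x[4]))
for T,t2 in((th,ti),(np.arctan2(d[1],d[0]),x[4])):
  for s in(1,-1):
    L=lampR(T,t2);y=s*L[:,1];z=-L[:,2];o=Ro.from_matrix(np.c_[np.cross(y,z),y,z]).as_euler("xyz",degrees=True)
    print(s,o,robot.ik(lampC(T)+L@[-.061,0,.079],o))
E
```

```text
[59.4592 -1.1338] 0.0010015352073862922 [-0.3927 -5.192  -0.5274  3.5215  1.8568  1.0004  1.795   0.    ] [ 179.9996   26.3492 -119.9989]
[ 0.5158 -0.1051  0.215 ]
fan [0.493  0.1267 0.0718] target theta -25.13074977936001 r 0.13747068656480946 tilt 26.912803461171336
1 [ 178.8662    0.     -120.5408] [-25.8191  -5.7758  -9.8137  87.0922   0.0933 -85.2792]
-1 [-178.8662    0.       59.4592] [-25.8191  -5.7758  -9.8137  87.0922   0.0933  94.7208]
1 [-153.0872    0.      154.8693] [ 16.3775   7.9922  -0.1059 100.4951 -19.8135  44.7834]
-1 [153.0872   0.     -25.1307] [  16.3775    7.9922   -0.1059  100.4951  -19.8135 -135.2166]
```

```bash
cat > swing.py <<'E'
from lampfit import *
def tp(T,t2,h=.079):
    L=lampR(T,t2);y=L[:,1];z=-L[:,2]
    return lampC(T)+L@[-.061,0,h],Ro.from_matrix(np.c_[np.cross(y,z),y,z]).as_euler("xyz",degrees=True)
T0,t0=np.radians([59.46,-1.1]);T1,t1=np.radians(-25.1),np.load("rest.npy")[4]
def rep(m):
    o=robot.observe();print(m,o["tool_pos"],o["ft_force"].round(1),o["torque"].round(2),round(o["gripper_width"],4),round(o["time"],2))
if __name__=="__main__":
    robot.set_gripper(.05)
    robot.move_pose(*tp(T0,t0,.14))
    h=robot.line_to(tp(T0,t0)[0],vel=.1,guard=8);rep(f"down {h}")
    if h: raise SystemExit
    robot.set_gripper(0.0);rep("grip")
    for k in range(1,11):
        p,o=tp(T0+(T1-T0)*k/10,t0);robot.line_to(p,vel=.1,rotation=o)
        if k in(1,5,10):rep(k)
    for k in(1,2,3):
        p,o=tp(T1,t0+(t1-t0)*k/3);robot.line_to(p,vel=.05,rotation=o)
    robot.pause(.3);rep("tilted");snap("scene","s7.png");snap("side","d7.png")
E
python3 swing.py
```

```text
down False [ 0.5168 -0.1059  0.2696] [ 0.2  0.3 -0.6] [-0.03 -0.01 -0.07] 0.0501 20.82
grip [ 0.517  -0.1058  0.2695] [ 1.3 -1.   1.9] [-0.13 -0.4  -0.56] 0.0093 21.26
1 [ 0.4927 -0.0887  0.2694] [4.4 2.5 3.4] [ 0.55 -0.95 -0.65] 0.0089 21.71
5 [0.4282 0.0076 0.2695] [17.4  3.1 -2.5] [ 0.66 -3.03 -0.56] 0.0091 23.51
10 [0.4383 0.1508 0.2695] [19.4 -8.1 -5.5] [-1.51 -3.53 -0.2 ] 0.0094 25.76
tilted [0.4541 0.1844 0.2607] [ 18.9 -10.4  -1.5] [-1.19 -3.41  1.86] 0.0086 27.28
```

```bash
python3 - <<'E'
from swing import *
robot.set_gripper(.05)
p,o=tp(T1,t1,.15);robot.line_to(p,vel=.15);rep("rel")
# view along the arm axis from outside
C=np.array([.492,.127,.15]);a=T1;e=np.radians(35)
done=False
for e in(30,35,40,45,50,55):
  for s in(-1,1):
   for D in(.3,.27,.24):
    for da in (0,-10,10,-20,20):
     b=a+np.radians(da);v=np.array([np.cos(b)*np.cos(np.radians(e)),np.sin(b)*np.cos(np.radians(e)),-np.sin(np.radians(e))])
     pp,oo=campose(C-D*v,v,s);tip=pp+rot(oo)[:,2]*.09
     if tip[2]<.25 or pp[2]<.25: continue
     if robot.ik(pp,oo) is not None and not done: done=True;print(e,s,D,da,pp,tip);robot.move_pose(pp,oo)
robot.pause(.3);print(done)
_,im=snap("wrist","w8.png");_,sc=snap("scene","s8.png");_,sd=snap("side","d8.png")
i=np.hstack([cv2.resize(im,(560,420),interpolation=cv2.INTER_AREA),np.vstack([cv2.resize(sc[215:355,325:445],(240,280)),cv2.resize(sd[130:280,270:390],(240,300))])[:420]])
full=np.vstack([i,np.zeros((160,800,3),np.uint8)]);full[420:580,560:]=cv2.resize(sd[130:280,270:390],(240,300))[140:300];full[420:580,:560]=cv2.resize(im,(1120,840))[200:360,280:840]
cv2.imwrite("pics/c8.png",cv2.convertScaleAbs(full,alpha=1.3,beta=15));print(robot.observe()["time"])
E
```

```text
rel [0.4642 0.215  0.3231] [-0.2 -0.5 -0.3] [ 0.4  -0.21  0.06] 0.0502 28.48
45 -1 0.3 0 [0.3955 0.1711 0.3354] [0.4317 0.1541 0.2548]
True
30.2083
```

View pics/c8.png

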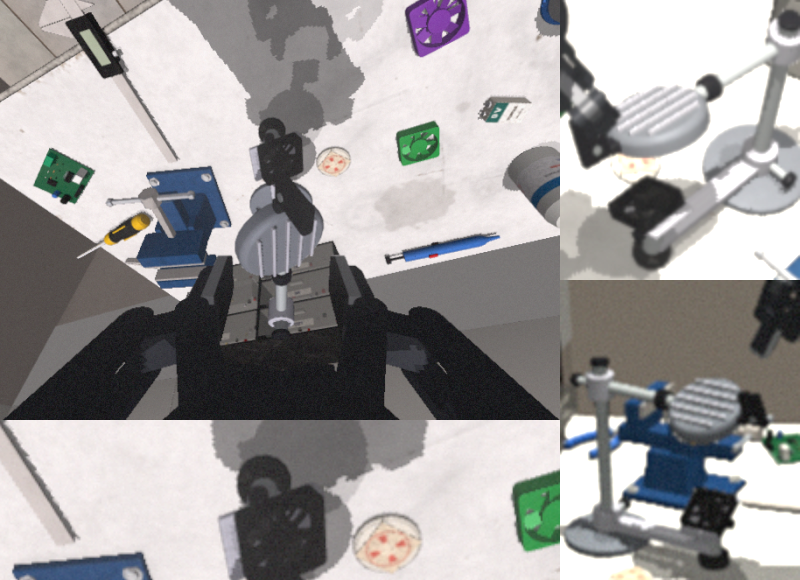

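c8 shows the fan on the rest, with the lamp above it tilted the same way; nothing else appears disturbed. For the last check I'll overlay the predicted model on an enlarged crop.

```bash
python3 - <<'E'
from swing import *
c=np.load("pics/w8.npy",allow_pickle=True).item();im=cv2.imread("pics/w8.png")
k=2.85;x0,y0=220,135
I=cv2.convertScaleAbs(cv2.resize(im[y0:y0+210,x0:x0+280],None,fx=k,fy=k,interpolation=2),alpha=1.4,beta=20)
def dr(P,col):
    q=((proj(c,P)-[x0-.5,y0-.5])*k).astype(np.int32);cv2.polylines(I,[q],True,col,1)
L=lampR(T1,t1);C=lampC(T1);a=np.linspace(0,2*np.pi,60)
for z in(.010,-.010):dr(np.c_[.042*np.cos(a),.042*np.sin(a),0*a+z]@L.T+C,(0,0,255))
for y in(-.005,.005):dr(np.array([[-.074,y,-.005],[-.074,y,.04],[-.048,y,.04],[-.048,y,-.005]])@L.T+C,(0,255,0))
x=np.load("rest.npy");R=lampR(x[3],x[4]);F=x[:3]+R@[0,.0033,.0005]
for z in(.0075,-.0075):dr(np.array([[-.025,-.025,z],[.025,-.025,z],[.025,.025,z],[-.025,.025,z]])@R.T+F,(255,100,0))
cv2.imwrite("pics/c9.png",I);print(I.shape,C-F,np.degrees(np.arccos((L[:,2]@R[:,2]))))
E
```

```text
(598, 798, 3) [-0.0023  0.001   0.1182] 2.1276448368795133
```

View pics/c9.png

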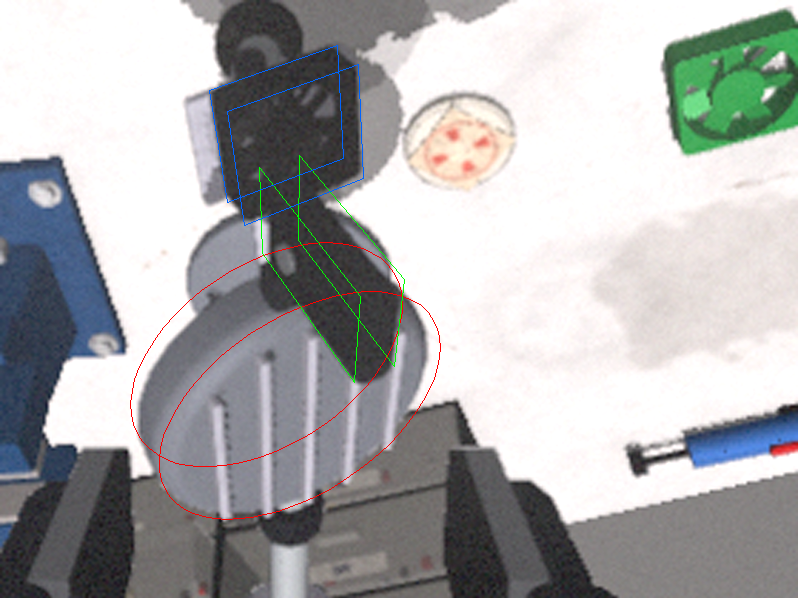

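The overlay fits: the fan outline matches, and the lamp disc and tab agree with the predicted swing and tilt to within a few millimetres. The reel and green fan are untouched and the gripper is clear, so I'm handing in.

```bash
python3 -c "
from plant import robot
print(robot.job_done(),robot.observe()['time'])"
```

```text
the job is handed in; nothing more can be done
the job is handed in; nothing more can be done
```

Job handed in at about 30 s of the 51 s allowed: the fan lies flat on the rest against its lip, and the lamp head is about 2 mm from straight above it and within roughly 2° of parallel by my fitted model; the battery, spool and reel were not touched.

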